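# Fasten the toggle latch of a lunch box

### The arm

A 7-joint arm with a two-finger parallel gripper is mounted at the origin on a cart in front of the work surface, level with it; the furniture and walls round the work are solid. World frame = base frame: x ahead of the robot, y to its left, z up, the work surface at z = 0. Lengths are in m, angles in rad, forces in N, time in s.
With the tool pointing down it reaches from about 0.4 to 0.85 m from the base axis. Payload 10.4 kg.
Tool frame: the origin (TCP) lies between the finger pads; the fingertips stand 17 mm ahead of it and the grasp point (between the pads) lies 2 mm behind it; z points along the fingers, y is the line along which they close (so a half turn about z gives the same grasp; the last joint's range is limited). The gripper opens to 85 mm and grips with 20 to 120 N. Pads are 22 mm wide; open, the fingers measure 114 mm over their backs; the gripper's body (76 mm by 85 mm) begins 54 mm behind the grasp point. The pads swing forward as they close: fully open they stand 13 mm farther back than shut.
Start: joints at [1.168, 0.332, -0.065, 1.46, 0.022, 1.35, -0.088], TCP at [0.232, -0.58, 0.248] pointing down, gripper open.
Joint ranges: [-2.6, 2.6], [-0.5, 2.12], [-1.47, 1.34], [0.16, 2.42], [-1.27, 4.41], [0.06, 2.06], [-2.6, 2.6]. Speed limits (rad/s): [2.22, 2.22, 2.79, 2.79, 3.14, 3.14, 3.14].

### API

Orientations are given as a unit quaternion [x, y, z, w].
In Python, from workcell import readout, imaging, manip gives the robot as it stands. The module is installed in compiled form; this text tells all that it offers.
- The arm moves only by the shell command python3 -m crank 'ROWS' [OPENING] [FORCE]. ROWS is JSON, a list of rows, each a list of 4 numbers: the shift along the tool's x, y, z as a fraction of full scale, then the turn about the tool's z as a fraction of full scale. In form: [[x, y, z, yaw], ...]. A call has 1 to 5 rows; each row is the pose to reach, as a shift and turn from the pose commanded when the call began, along the tool's axes at that moment; what a row does not reach only later rows make up. Full scale, the value 1, is 400 mm for a shift and 60 degrees for a turn. A row lasts 1/12 s, in which the tool goes at most 41.7 mm and 7.16 degrees, less where a joint would pass 70% of its speed; a pose out of reach is approached as far as the arm can. A call with a number of a shift or a turn outside -1 to 1 is refused whole. A call with a gripper value outside its range is refused whole. OPENING is the gripper command: -1 is shut, 1 is fully open, values between are in proportion, set as the call begins (- or left out, the last holds). The fingers move at their own pace and stop on an object; FORCE is the grip in N (left out, the last holds). Time passes only in rows, so rows that repeat a pose let the fingers close. It gives the time, the measured TCP pose, the force, the opening and the grip force at its end, in the units of the state.
- readout.get_obs(): the state, without advancing time (a new reading comes with each control period).
- imaging.camera(name): name is "side" or "top" or "wrist"; returns a dict with "color" (400x640x3 uint8, red, green, blue), "fx", "fy", "cx", "cy" (pixels), "rvec" (rotation vector, rad) and "tvec" (3), from world to camera coordinates, as OpenCV has them. Camera axes: x right, y down, z forward; pixel columns grow to the right and rows downward; lengths in m; the calibration is good to about 2 mm. A picture is of the moment at which its call begins. There is no depth.
- manip.hand_in(): hands the job in; it is judged then, once.
The state is a dict: "clock": time; "joint_pos": joint angles; "joint_velocities": joint speeds; "tau": joint torques, N m; "position": TCP position; "ee_rot": TCP orientation; "ft_force": force on the tool from outside, world axes, zero at the start; "torque": the same for the moment, N m; "grip_width": opening from 0.0 (shut) to 1.0 (fully open); "grasp_force": force on a finger pad.
Only numpy, scipy, OpenCV 4.12 (cv2) and the standard library are available. Lean on these libraries where they do the work, as an engineer would, in place of code of your own. Each camera call takes 0.05 s, during which the arm holds its last target. There are 200 camera calls.

### The job

Two metal lunch boxes stand upright on the worktop with their latches on top; the larger one's latch is undone and its lid stands ajar. Tip that latch's raised wire loop forward so that it hooks over the keeper on the lid, then swing the lever over to the back and press it down flat, so that the lid is pulled tight and stays fastened.

Things in the scene. Friction and masses are not known exactly. Their poses are not given: they have to be found in the camera images.
- lunchbox: Larger metal lunch box, fixed, on its hinge edge: 180 mm wide (y), 105 deep (x), 150 high. Origin: foot of the seam, mid-width, on the worktop; z up; x points from the lid (front half, x -40..0) to the back half (x 0..65); yaw within 20 deg of world x. Latch parts stand on the flat top (z 150), centred on y = 0. The smaller box (140 wide, 115 high) is already fastened.
- lunchbox_lever (a joint): Lever angle, rad: 0 fastened, 1.57 upright; starts 1.92..2.05, leaning forward; stop 2.12. Steel plate 26 mm wide, pivot at box x 20, z 163, reaching 47 mm from it; fastened it lies flat to +x, upper face z 169, end turned up to z 173. Takes up to 5 N at its end, once hooked; stays put while unhooked; hooked, it springs back until past dead centre, then holds itself.
- loop_bar (a point): Middle of the loop's crossbar (4.4 mm wire). 34 mm wide, arms either side of lever and keeper; pivoted on the lever 13 from the lever's pivot, 51 from there to the crossbar. Starts upright: bar at box x 0..20, z 220..228, 15 above the lever's end. Tipped forward 25 deg or more it drops by its own weight on the lid (x -29, z 152) in front of the keeper. Fastened: x -18, z 153..156.
- lunchbox_lid (a joint): Lid angle about the foot of the seam, rad: 0 tight, starts about 0.039 (top 6 mm ajar); a spring of 13 N at the top keeps it open. It carries the keeper: a steel tongue 22 mm wide (y), 4 thick, 14 high on the lid's top, leaning 15 deg forward, front face at box x -16 when tight, -22 ajar. The crossbar lies in front (-x side) of it; swinging the lever to the back draws the lid in.

How it is judged:
On the way:
1. the loop's crossbar is down in front of the keeper (hooked) while the lever is still up (z of loop_bar in the frame of lunchbox below 0.16 m and x of loop_bar in the frame of lunchbox below -0.017 m and value of joint lunchbox_lever above 0.6 rad), for 0.1 s.
At the end, for the whole second after the job is handed in: The lever lies flat (within 0.15 rad), the loop's crossbar is hooked low in front of the keeper's tongue (not more than 11 mm above the box's top), and the lid is pulled in to within 0.015 rad (about 2 mm at its top), all staying so by itself (value of joint lunchbox_lever below 0.15 rad and value of joint lunchbox_lid below 0.015 rad and z of loop_bar in the frame of lunchbox below 0.161 m); the robot touches nothing.
It also fails if it takes over 32 s, if anything falls off the work surface, if the arm or the gripper's body presses on something with over 40 N, if the wrist force passes 120 N, or if a joint passes its speed limit or range.

## Working session

There is one attempt and no reset: what is moved stays moved. The work goes in short steps, Python scripts to look and compute and a shell command to move; the robot and the scene stay as the last step left them, time stands still between calls to the robot, and variables do not carry over. Pictures are saved under pics/ and viewed, at most 10 in all, crops included, and the job is handed in when it is done.

```bash
mkdir -p pics; python3 - <<'E'
from workcell import readout, imaging
import cv2,numpy as np
o=readout.get_obs(); print(o)
for n in("side","top"):
    c=imaging.camera(n); cv2.imwrite(f"pics/{n}0.png",c["color"][:,:,::-1]); print(n,c["fx"],c["cx"],c["cy"],c["rvec"],c["tvec"], -cv2.Rodrigues(np.array(c["rvec"]))[0].T@np.array(c["tvec"]))
E
```

```text
{'clock': 0.0, 'joint_pos': array([ 1.16840668,  0.33289004, -0.06469435,  1.46095534,  0.02161185,
        1.34988224, -0.08848687]), 'joint_velocities': array([-0.00046055, -0.00070341, -0.00066704, -0.00011178,  0.0003917 ,
        0.00027933, -0.00152747]), 'tau': array([ 4.00948693e-04, -6.25449944e+01,  4.93327354e-02, -3.91599977e+01,
        1.61501410e-02,  1.00463151e-02,  3.01069838e-05]), 'position': array([ 0.23156223, -0.58014159,  0.24749785]), 'ee_rot': array([ 9.82020849e-01,  1.88771115e-01, -1.74718398e-04, -6.98002417e-04]), 'ft_force': array([-0.01605435,  0.65403962, -0.59264959]), 'torque': array([-0.02943023,  0.00949219,  0.06651901]), 'grasp_force': 0.0, 'grip_width': 1.0015427171889373}
side 365.8024138975259 325.244076841329 194.22488924910544 [ 2.23304565  0.20066172 -0.08451483] [-0.53820205  0.16269114  0.83570678] [ 0.62057037 -0.45301716  0.6513091 ]
top 490.0430094879149 319.0678724900059 214.32524309445554 [ 1.65921059 -2.10831997  0.64667844] [0.32279407 0.43182642 0.77649011] [-0.01267596  0.32288657  0.88836397]
```

View pics/side0.png

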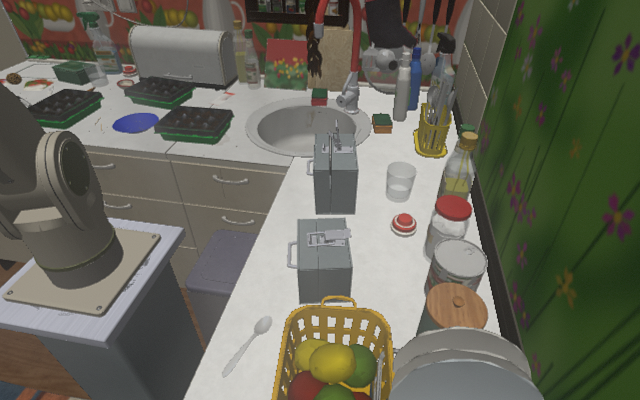

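View pics/top0.png

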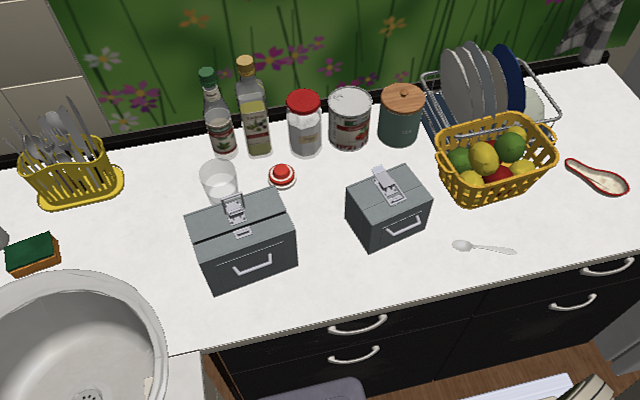

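The larger box is at about (240,235) in top and (335,175) in side. Its loop and lever stand up around (233,208) in top. I'll zoom in on both.

```bash
python3 - <<'E'
import cv2,numpy as np
t=cv2.imread("pics/top0.png")[180:300,175:310]; s=cv2.imread("pics/side0.png")[115:220,295:375]
t=cv2.resize(t,(450,400),interpolation=cv2.INTER_CUBIC); s=cv2.resize(s,(305,400),interpolation=cv2.INTER_CUBIC)
cv2.imwrite("pics/z0.png",np.hstack([t,s]))
E
```

```text
(no output)
```

View pics/z0.png

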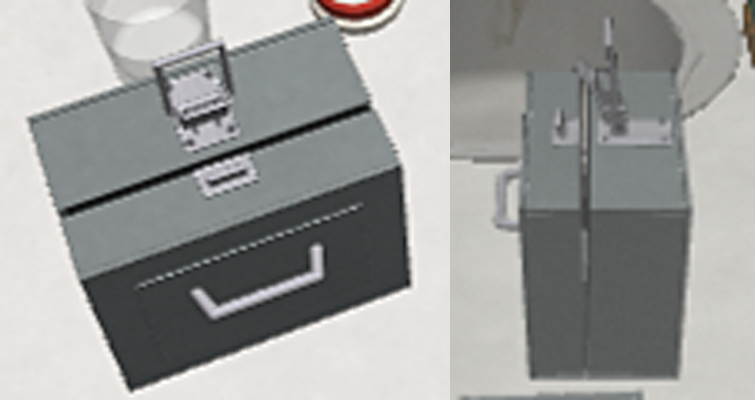

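```bash
cat > h.py <<'E'
import cv2,numpy as np
from workcell import readout, imaging
def ray(c,u,v):
    R=cv2.Rodrigues(np.array(c["rvec"]))[0]
    return -R.T@np.array(c["tvec"]), R.T@np.array([(u-c["cx"])/c["fx"],(v-c["cy"])/c["fy"],1])
def plane(c,u,v,z):
    o,d=ray(c,u,v); return o+d*(z-o[2])/d[2]
def proj(c,P): return cv2.projectPoints(np.float64(P).reshape(-1,3),np.array(c["rvec"]),np.array(c["tvec"]),np.array([[c["fx"],0,c["cx"]],[0,c["fy"],c["cy"]],[0,0,1]]),None)[0][:,0]
E
python3 - <<'E'
from h import *
t=imaging.camera("top"); s=imaging.camera("side")
for n,u,v in(("bL",28,118),("bR",335,20),("fR",402,165),("fL",82,280),("sL",62,208),("sR",369,103)):
    print(n,plane(t,175+u/3.333,180+v/3.333,.15).round(4))
for n,u,v in(("nf",75,208),("nb",240,208),("ff",75,72),("fb",228,72)):
    print(n,plane(s,295+u/3.81,115+v/3.81,.15).round(4))
# loop bar by two rays: top crossbar mid (189,53), side (158,20)
o1,d1=ray(t,175+189/3.333,180+53/3.333);o2,d2=ray(s,295+160/3.81,115+22/3.81)
k=np.linalg.lstsq(np.c_[d1,-d2],o2-o1,rcond=None)[0];print(o1+d1*k[0],o2+d2*k[1])
E
```

```text
bL [0.5444 0.4568 0.15  ]
bR [0.571  0.2798 0.15  ]
fR [0.4648 0.2627 0.15  ]
fL [0.4352 0.4375 0.15  ]
sL [0.4814 0.4437 0.15  ]
sR [0.5092 0.2721 0.15  ]
nf [0.4733 0.2605 0.15  ]
nb [0.576 0.28  0.15 ]
ff [0.439  0.4321 0.15  ]
fb [0.549  0.4534 0.15  ]
[0.50576798 0.3599993  0.22873018] [0.50993248 0.36231413 0.23213354]
```

```bash
cat >> h.py <<'E'
O=np.array([.4957,.358]); YAW=.154
from scipy.spatial.transform import Rotation as Ro
B=np.array([[np.cos(YAW),-np.sin(YAW)],[np.sin(YAW),np.cos(YAW)]])
def box(P): return np.r_[B.T@(np.array(P[:2])-O),P[2]]
def world(b): return np.r_[B@np.array(b[:2])+O,b[2]]
def delta(target):  # world target TCP -> fractions in tool axes, plus yaw fraction to align tool x with box x
    o=readout.get_obs(); R=Ro.from_quat(o["ee_rot"]).as_matrix()
    a=R[:2,0]; ang=np.arctan2(a[1],a[0])
    print("t",round(o["clock"],2),"tcp",o["position"].round(4),"box",box(o["position"]).round(4),"F",o["ft_force"].round(1),
      "d",(R.T@(np.array(target)-o["position"])/.4).round(3),"yaw",round((ang-YAW)/np.radians(60),3))
E
python3 -m crank '[[0.05,-0.04,-0.1,0.1],[0.11,-0.09,-0.17,0.21],[0.18,-0.14,-0.22,0.21],[0.25,-0.2,-0.25,0.21],[0.32,-0.26,-0.25,0.21]]' -1 40
python3 -c "
from h import *
delta([.5,-.05,.35]);delta(world([.05,0,.30]))"
```

```text
clock: 0.62
position: [0.3134, -0.4355, 0.3517]
ee_rot: [0.997, 0.08, 0.001, 0.002]
ft_force: [1.8, -1.4, 0.6]
grip_width: 0.299
grasp_force: 0.0
t 0.62 tcp [ 0.3134 -0.4355  0.3517] box [-0.3019 -0.7561  0.3517] F [ 1.8 -1.4  0.6] d [ 0.614 -0.877  0.002] yaw 0.005
t 0.62 tcp [ 0.3134 -0.4355  0.3517] box [-0.3019 -0.7561  0.3517] F [ 1.8 -1.4  0.6] d [ 0.89  -1.886  0.123] yaw 0.005
```

```bash
python3 -m crank '[[0.06,-0.08,0,0],[0.12,-0.16,0,0],[0.18,-0.24,0,0],[0.24,-0.32,0,0],[0.3,-0.4,0,0]]' >/dev/null
python3 -m crank '[[0.05,-0.085,0,0],[0.1,-0.17,0,0],[0.15,-0.25,0,0],[0.2,-0.34,0,0],[0.25,-0.42,0,0]]' >/dev/null
python3 -m crank '[[0.03,-0.09,0,0],[0.06,-0.18,0,0],[0.1,-0.27,0,0],[0.13,-0.36,0,0],[0.16,-0.45,0,0]]' >/dev/null
python3 -c "
from h import *
delta(world([.05,0,.30]))"
```

```text
t 1.87 tcp [0.5115 0.1121 0.3484] box [-0.0221 -0.2454  0.3484] F [ 0.2 -0.4 -0.1] d [ 0.184 -0.613  0.121] yaw 0.005
```

```bash
python3 -m crank '[[0.05,-0.09,0,0],[0.1,-0.18,0,0],[0.15,-0.27,0,0],[0.18,-0.36,0,0],[0.18,-0.45,0,0]]' >/dev/null
python3 -m crank '[[0,-0.05,0.05,0.005],[0,-0.1,0.1,0.005],[0,-0.1,0.1,0.005],[0,-0.1,0.1,0.005],[0,-0.1,0.1,0.005]]' >/dev/null
python3 - <<'E'
from h import *
delta(world([.05,0,.23]))
im=[]
for n in("top","side"):
    c=imaging.camera(n); u,v=map(int,proj(c,world([0,0,.2]))[0]); a=c["color"][v-50:v+50,u-45:u+45,::-1]
    print(n,u,v); im.append(cv2.resize(a,(360,400),interpolation=cv2.INTER_CUBIC))
cv2.imwrite("pics/a1.png",np.hstack(im))
E
```

```text
t 2.7 tcp [0.5482 0.3382 0.3087] box [ 0.0488 -0.0277  0.3087] F [ 0.4 -0.8  0.3] d [ 0.003 -0.069  0.197] yaw -0.0
top 236 210
side 330 132
```

View pics/a1.png

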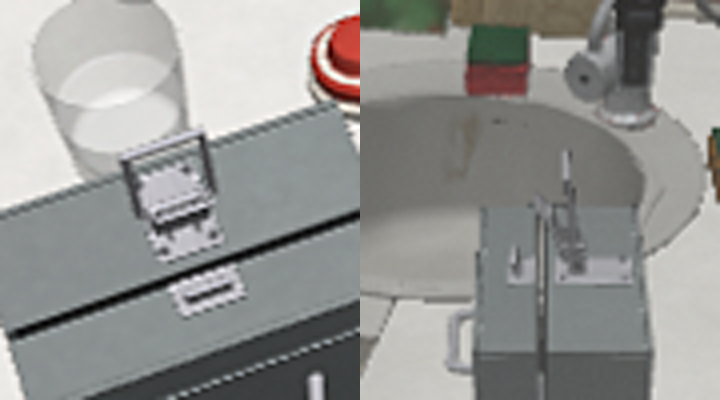

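```bash
python3 -m crank '[[0,-0.05,0,0],[0,-0.07,0.07,0],[0,-0.07,0.14,0],[0,-0.07,0.19,0],[0,-0.07,0.19,0]]' 
python3 - <<'E'
from h import *
delta(world([.05,0,.23]))
im=[]
p=readout.get_obs()["position"]
for n in("top","side"):
    c=imaging.camera(n); u,v=map(int,proj(c,world([0,0,.2]))[0]); a=c["color"][v-50:v+50,u-45:u+45,::-1]
    q=(proj(c,[p-[0,0,.017]])[0]-[u-45,v-50])*4; print(n,q)
    im.append(cv2.resize(a,(360,400),interpolation=cv2.INTER_CUBIC))
cv2.imwrite("pics/a2.png",np.hstack(im))
E
```

```text
clock: 3.22
position: [0.543, 0.3643, 0.2287]
ee_rot: [0.997, 0.077, -0.002, 0.002]
ft_force: [-0.3, -1.3, -0.4]
grip_width: 0.0
grasp_force: 0.0
t 3.22 tcp [0.543  0.3643 0.2287] box [ 0.0477 -0.001   0.2287] F [-0.3 -1.3 -0.4] d [ 0.006 -0.003 -0.003] yaw -0.001
top [148.05574308 102.92351534]
side [259.79734795 188.08205047]
```

View pics/a2.png

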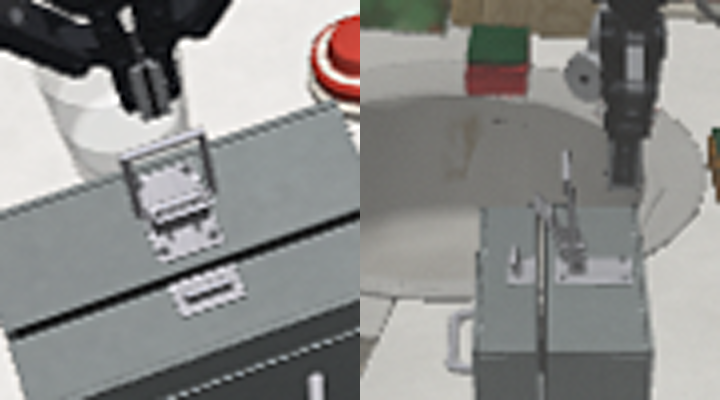

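```bash
python3 -m crank '[[-0.04,0,0,0],[-0.07,0,0,0],[-0.1,0,0,0],[-0.13,0,0,0],[-0.15,0,0,0]]' 
python3 -m crank '[[-0.02,0,0,0],[-0.03,0,0,0],[-0.04,0,0,0],[-0.04,0,0,0],[-0.04,0,0,0]]' 
python3 - <<'E'
from h import *
delta(world([-.028,0,.212]))
im=[]
for n in("top","side"):
    c=imaging.camera(n); u,v=map(int,proj(c,world([0,0,.2]))[0]); a=c["color"][v-50:v+50,u-45:u+45,::-1]
    im.append(cv2.resize(a,(360,400),interpolation=cv2.INTER_CUBIC))
cv2.imwrite("pics/a3.png",np.hstack(im))
E
```

```text
clock: 3.73
position: [0.4839, 0.3578, 0.235]
ee_rot: [0.997, 0.077, 0.002, -0.001]
ft_force: [0.7, -0.6, 0.7]
grip_width: -0.001
grasp_force: 0.0
clock: 4.15
position: [0.4685, 0.3548, 0.2325]
ee_rot: [0.997, 0.077, 0.0, 0.0]
ft_force: [-0.0, 0.6, -0.9]
grip_width: 0.004
grasp_force: 0.0
t 4.15 tcp [0.4685 0.3548 0.2325] box [-0.0274  0.0011  0.2325] F [-0.   0.6 -0.9] d [-0.002  0.003  0.051] yaw 0.0
```

View pics/a3.png

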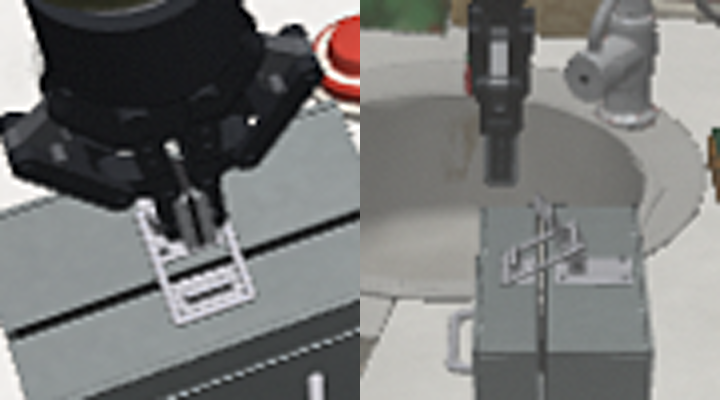

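The loop is down in front of the keeper (crossbar at about (210,310) in the top crop), and the lever is still up. Next I'll lower the finger in front of the lever and swing the lever back.

```bash
python3 -m crank '[[-0.005,0,0.03,0],[-0.005,0,0.055,0],[-0.005,0,0.055,0],[-0.005,0,0.055,0]]' >/dev/null; python3 -c "
from h import *
delta(world([-.03,0,.210]))"
python3 -m crank '[[0.03,0,-0.005,0],[0.055,0,-0.01,0],[0.08,0,-0.015,0],[0.08,0,-0.015,0],[0.08,0,-0.015,0]]'>/dev/null; python3 -c "
from h import *
delta(world([.003,0,.216]))"
```

```text
t 4.58 tcp [0.4659 0.3542 0.209 ] box [-0.0301  0.0008  0.209 ] F [ 0.3  0.5 -0.5] d [ 0.     0.002 -0.002] yaw 0.001
t 5.0 tcp [0.4979 0.3597 0.2162] box [0.0024 0.0013 0.2162] F [ 0.1 -0.3  0.3] d [0.001 0.003 0.   ] yaw 0.0
```

```bash
python3 -m crank '[[0.016,0.003,0,0],[0.032,0.003,0,0],[0.046,0.003,0.005,0],[0.06,0.003,0.01,0],[0.06,0.003,0.01,0]]'>/dev/null
python3 - <<'E'
from h import *
delta(world([.027,0,.212]))
im=[]
for n in("top","side"):
    c=imaging.camera(n); u,v=map(int,proj(c,world([0,0,.2]))[0]); a=c["color"][v-50:v+50,u-45:u+45,::-1]
    im.append(cv2.resize(a,(360,400),interpolation=cv2.INTER_CUBIC))
cv2.imwrite("pics/a4.png",np.hstack(im))
E
```

```text
t 5.42 tcp [0.5228 0.3617 0.2116] box [ 0.0274 -0.0005  0.2116] F [ 0.4 -0.1 -0.1] d [-0.001 -0.001 -0.001] yaw -0.0
```

View pics/a4.png

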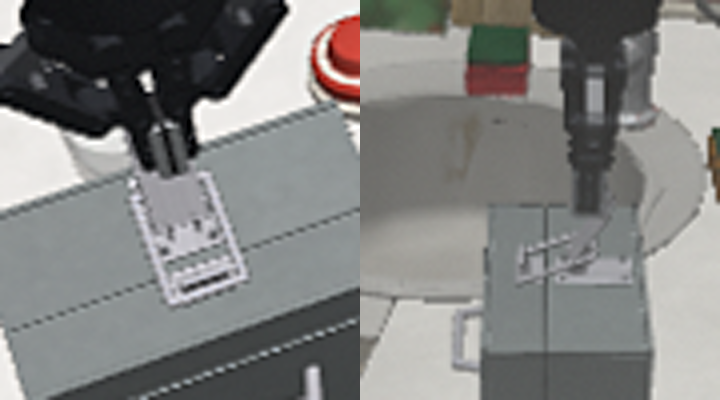

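The seam gap has closed and the lever is at about 0.9 rad with the loop hooked. I'll continue down.

```bash
python3 -m crank '[[0.01,0,0.008,0],[0.02,0,0.0175,0],[0.029,0,0.028,0],[0.037,0,0.039,0],[0.037,0,0.039,0]]'; python3 -m crank '[[0.005,0,0.012,0],[0.008,0,0.024,0],[0.008,0,0.03,0],[0.008,0,0.033,0],[0.008,0,0.033,0]]';python3 -c "
from h import *
delta(world([.045,0,.183]))"
```

```text
clock: 5.93
position: [0.5369, 0.3638, 0.1952]
ee_rot: [0.997, 0.077, -0.001, 0.0]
ft_force: [-0.2, 0.1, -0.7]
grip_width: 0.003
grasp_force: 0.0
clock: 6.35
position: [0.5399, 0.365, 0.1856]
ee_rot: [0.997, 0.077, 0.001, -0.0]
ft_force: [-4.6, -4.3, 16.6]
grip_width: 0.003
grasp_force: 8.2
t 6.35 tcp [0.5399 0.365  0.1856] box [4.470e-02 1.000e-04 1.856e-01] F [-4.6 -4.3 16.6] d [0.001 0.    0.007] yaw 0.0
```

```bash
python3 -m crank '[[0,0,0.003,0],[0,0,0.003,0],[0,0,-0.08,0],[0,0,-0.17,0],[0,0,-0.25,0]]'
python3 -m crank '[[0,0,0,0],[0,0,0,0],[0,0,0,0],[0,0,0,0],[0,0,0,0]]' >/dev/null
python3 - <<'E'
from h import *
im=[]
for n in("top","side"):
    c=imaging.camera(n); u,v=map(int,proj(c,world([0,0,.18]))[0]); a=c["color"][v-50:v+50,u-45:u+45,::-1]
    im.append(cv2.resize(a,(360,400),interpolation=cv2.INTER_CUBIC))
cv2.imwrite("pics/a5.png",np.hstack(im))
E
```

```text
clock: 6.77
position: [0.5393, 0.3646, 0.2849]
ee_rot: [0.997, 0.077, -0.0, 0.0]
ft_force: [0.5, 1.0, 0.0]
grip_width: 0.005
grasp_force: 0.0
```

View pics/a5.png

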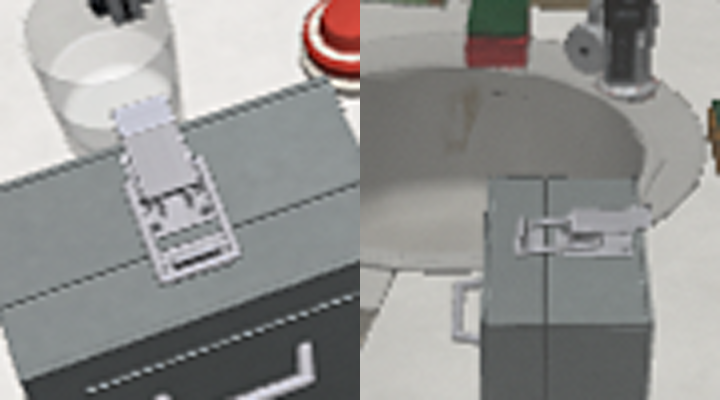

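The lever lies flat at the back, the loop is hooked in front of the keeper, the lid is tight, and the arm is clear.

```bash
python3 -c "
from workcell import manip
print(manip.hand_in())"
```

```text
the job is handed in; nothing more can be done
None
```

The larger lunch box is fastened and the job is handed in: the last picture shows the loop hooked in front of the keeper, the lever flat at the back, the lid tight and the arm clear, at about 7 s; the hand-in call reported no verdict.

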